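# Roll down the trim strip on the cylinder player's deck panel

### The arm

A 6-joint arm with a two-finger parallel gripper is mounted at the origin on the work surface. World frame = base frame: x ahead of the robot, y to its left, z up, the work surface at z = 0. Lengths are in mm, angles in rad, forces in N, time in s.
With the tool pointing down it reaches from about 400 to 925 mm from the base axis. Payload 12.5 kg.
Tool frame: the origin (TCP) lies on the mounting face of the last link; the fingertips stand 190 mm ahead of it and the grasp point (between the pads) lies 171 mm ahead of it; z points along the fingers, y is the line along which they close (so a half turn about z gives the same grasp; the last joint's range is limited). The gripper opens to 95 mm and grips with 3 to 60 N. Pads are 20 mm wide; open, the fingers measure 119 mm over their backs; the gripper's body (75 mm by 180 mm) begins 59 mm behind the grasp point.
Start: joints at [1.195, 0.491, 1.559, -0, 1.092, -0.106], TCP at [166.563, 602.397, 404.761] pointing down, gripper open.
Joint ranges: [-3.1, 3.1], [-0.84, 2.19], [0.05, 2.79], [-1.13, 4.28], [0.06, 2.93], [-2.69, 2.69]. Speed limits (rad/s): [2.22, 2.22, 2.79, 3.14, 3.14, 3.14].

### API

Orientations are given as [roll, pitch, yaw] about the fixed x, y, z axes, in that order (R = Rz(yaw) Ry(pitch) Rx(roll)).
In Python, from cell import env gives the robot as it stands.
- The arm moves only by the tool carry_out, never from a script. Its argument "series" is a list of rows, each a list of 5 numbers: the shift along the tool's x, y, z in m, then the turn about the tool's z in degrees, then the opening, from 0 (shut) to 1 (fully open). A call has 1 to 20 rows; each row is the pose to reach, as a shift and turn from the pose commanded when the call began, along the tool's axes at that moment; what a row does not reach only later rows make up. A row lasts 1/8 s, in which the tool goes at most 62.5 mm and 10.7 degrees, less where a joint would pass 70% of its speed; a pose out of reach is approached as far as the arm can. A call with a gripper value outside its range is refused whole. The fingers move at their own pace and stop on an object; the grip force is fixed at half the most. Time passes only in rows, so rows that repeat a pose let the fingers close. It gives the time, the measured TCP pose, the force, the opening and the grip force at its end, in the units of the state.
- env.state(): the state, without advancing time (a new reading comes with each control period).
- env.read_camera(name): name is "side" or "top"; returns (picture, depth): 384x512x3 uint8, red, green, blue; 384x512 float32, mm along the optical axis (not along the pixel's ray), 0 where there is no reading.
- env.get_calibration(name): a dict with "intrinsics" (3x3 intrinsics, pixels), "D" ([k1, k2, p1, p2, k3] as OpenCV has them; the pictures are not rectified), "cam_to_world" (4x4, takes a point from camera to world coordinates). Camera axes: x right, y up, looking along -z (the intrinsics and any distortion apply to the point x, -y, -z); pixel columns grow to the right and rows downward; lengths in mm; the calibration is good to about 2 mm. A picture is of the moment at which its call begins. get_calibration takes no time and is no camera call.
- env.job_done(): hands the job in; it is judged then, once.
The state is a dict: "t": time; "joints": joint angles; "qvel": joint speeds; "tau": joint torques, N m; "eef_pos": TCP position; "tcp_rot": TCP orientation; "ft_force": force on the tool from outside, world axes, zero at the start; "moment": the same for the moment, N m; "opening": opening from 0.0 (shut) to 1.0 (fully open); "grip_force": force on a finger pad.
Only numpy, scipy, OpenCV 4.12 (cv2) and the standard library are available. Lean on these libraries where they do the work, as an engineer would, in place of code of your own. Each camera call takes 0.05 s, during which the arm holds its last target. There are 200 camera calls.

### The job

Take the wooden-handled rubber roller out of its stand and roll it firmly, wheel turning, along the black trim strip on the cream panel until all three lengths of the strip are pressed fully home and flat from end to end. Then hang the roller back upright in its own stand and let go. Do not push on the panel or strip with the fingers, and leave the magenta-handled lint roller where it is.

Things in the scene. Friction and masses are not known exactly. Their poses are not given: they have to be found in the camera images.
- roller: Hand roller, pale wooden grip, black rubber wheel, 0.35 kg, hanging upright in its stand. Origin: bottom of the wheel, mid-width; z up the grip, x the rolling direction, y the axle. Wheel 44 mm diameter, 30 wide (steel cheeks 41 wide over all). Steel cross plate 44 (x) by 100 (y) at z = 50 to 56 mm; square grip 26 by 26 at z = 56 to 106 mm. The plate can bear on the fingertips when pressing.
- wheel (a joint): Turn of the rubber wheel on its axle, rad, 0 at the start; it grows as the wheel rolls towards the roller's +x (22 mm of travel a radian). Turns freely, without limit.
- stand: Fixed aluminium stand of the rubber roller. Origin: centre of its underside. Base 90 by 100 by 8 mm; two walls 80 mm long (x), 16 thick, 56 mm gap between them (along y), tops at z = 64 mm. The roller hangs by its cross plate on the wall tops, wheel in the gap, origin 14 mm above the stand's, its axes along the stand's (x either way); it lifts straight up.
- panel: Fixed cream panel 130 (x) by 240 (y) by 40 mm high; origin: centre of its underside. The black strip, 14 mm wide, runs along y at x = -35 mm, y = -90 to 90, in three 60 mm lengths: trim1 centred at y = 60, trim2 at 0, trim3 at -60. Tops: loose up to z = 46 mm, seated 41 (1 mm above the panel). The ends of each length slope down 2.5 mm over the last 10 mm.
- trim1 (a joint): How far trim length 1 is pressed down, m: 0 to 0.001 at the start (loose), 0.005 fully home. Each length sinks straight down, takes about 6 N to move and stays where it is left.
- trim2 (a joint): How far trim length 2 is pressed down, m: 0 to 0.001 at the start (loose), 0.005 fully home. Each length sinks straight down, takes about 6 N to move and stays where it is left.
- trim3 (a joint): How far trim length 3 is pressed down, m: 0 to 0.001 at the start (loose), 0.005 fully home. Each length sinks straight down, takes about 6 N to move and stays where it is left.
- lint: Bystander of the same shape and size as the rubber roller, with a magenta grip and a white wheel, hanging in a like stand; not to be used. Origin and axes as for the roller.
Things that resemble listed ones, but are neither listed nor needed, are in the scene too. Leave any green or orange look-alike of the roller alone.

How it is judged (in metres and radians):
On the way, in this order (a step that is already met when the one before it is completed fails the run):
1. the roller is lifted out of its stand (z of roller in the frame of stand above 0.05 m), for 0.1 s.
2. the roller, pressed on the strip or panel, has rolled some 65 mm (wheel turned by 3 rad either way) ((value of joint wheel above 3 rad or value of joint wheel below -3 rad) and contact force between roller and panel above 2 N), for 0.1 s.
At the end, for the whole second after the job is handed in: All three trim lengths pressed down at least 3.5 of their 5 mm; the rubber roller hanging at rest in its own stand (origin 9 to 22 mm above the stand's and within 25 mm of it sideways), upright within 10 degrees (value of joint each of trim1, trim2, trim3 above 0.0035 m and horizontal distance between roller and stand below 0.025 m and z of roller in the frame of stand between 0.009 and 0.022 m and angle between roller's own z axis and vertical below 0.17 rad and linear speed of roller below 0.03 m/s); the robot touches nothing.
It fails at once if the fingers push on the panel or strip with more than 3 N (contact force between the fingers and panel above 3 N).
It fails at once if the lint roller is moved more than 20 mm (distance of lint from where it was at the start of the episode above 0.02 m).
It also fails if it takes over 51 s, if anything falls off the work surface, if the arm or the gripper's body presses on something with over 40 N, if the wrist force passes 120 N, or if a joint passes its speed limit or range.

## Working session

There is one attempt and no reset: what is moved stays moved. The work goes in short steps, Python scripts to look and compute and a tool call to move; the robot and the scene stay as the last step left them, time stands still between calls to the robot, and variables do not carry over. Pictures are saved under pics/ and viewed, at most 10 in all, crops included, and the job is handed in when it is done.

Besides the shell and the picture viewer there is one more tool, called after "Request:" as name(argument=value, ...), one argument or row to a line, values as JSON. carry_out: Moves the arm, as the interface text tells. Its arguments: {"type":"object","properties":{"series":{"type":"array","items":{"type":"array","items":{"type":"number"}}}},"required":["series"]}

```bash
mkdir -p pics; cat > h.py <<'E'
import numpy as np, cv2, pickle
from cell import env
def snap(n,tag):
    im,d=env.read_camera(n); pickle.dump((im,d,env.get_calibration(n)),open(f'{tag}.pkl','wb'))
    cv2.imwrite(f'pics/{tag}.png',im[:,:,::-1]); return im,d
def load(tag): return pickle.load(open(f'{tag}.pkl','rb'))
def rays(c,uv):
    p=cv2.undistortPoints(np.array(uv,float).reshape(-1,1,2),np.array(c['intrinsics'],float),np.array(c['D'],float)).reshape(-1,2)
    return np.c_[p[:,0],-p[:,1],-np.ones(len(p))]
def onplane(c,uv,z):
    T=np.array(c['cam_to_world']); r=rays(c,uv)@T[:3,:3].T; o=T[:3,3]
    return o+r*((z-o[2])/r[:,2])[:,None]
def deep(c,uv,d):
    T=np.array(c['cam_to_world']); return (rays(c,uv)*np.array(d)[:,None])@T[:3,:3].T+T[:3,3]
E
python3 - <<'E'
from h import *
for n in('top','side'):
    snap(n,n+'0'); c=env.get_calibration(n); print(np.round(c['cam_to_world'],3),c['intrinsics'],c['D'])
print(env.state())
a=cv2.imread('pics/top0.png');b=cv2.imread('pics/side0.png')
E
```

```text
[[-1.000000e-03  9.950000e-01 -9.800000e-02  3.411260e+02]
 [-1.000000e+00 -1.000000e-03  3.000000e-03  1.755860e+02]
 [ 3.000000e-03  9.800000e-02  9.950000e-01  1.155206e+03]
 [ 0.000000e+00  0.000000e+00  0.000000e+00  1.000000e+00]] [[420.11356055   0.         257.93835499]
 [  0.         420.11356055 194.17244346]
 [  0.           0.           1.        ]] [0.00480901 0.         0.         0.         0.        ]
[[ 9.94000e-01  7.60000e-02 -8.30000e-02  3.56951e+02]
 [-1.11000e-01  7.62000e-01 -6.38000e-01 -5.18301e+02]
 [ 1.50000e-02  6.43000e-01  7.66000e-01  8.98752e+02]
 [ 0.00000e+00  0.00000e+00  0.00000e+00  1.00000e+00]] [[462.46568817   0.         257.74478009]
 [  0.         462.46568817 192.37409704]
 [  0.           0.           1.        ]] [-0.05463004  0.          0.          0.          0.        ]
{'t': 0.1, 'joints': array([ 1.19540836e+00,  4.91480835e-01,  1.55935894e+00, -1.37609033e-05,
        1.09171576e+00, -1.05615606e-01]), 'qvel': array([ 0.00047976, -0.00127876, -0.00239288,  0.00062112, -0.00133797,
        0.00016306]), 'tau': array([ 1.92234125e-03, -6.13615823e+01, -2.58604914e+01,  6.93305489e-02,
        4.70457331e-02, -5.46017282e-05]), 'eef_pos': array([166.55010115, 602.37664602, 404.24174327]), 'tcp_rot': array([-3.14063385e+00, -8.93684201e-05,  2.87182660e+00]), 'ft_force': array([ 0.09136934,  0.50920356, -0.34495144]), 'moment': array([-0.00639021, -0.06696321,  0.01048588]), 'grip_force': 0.0, 'opening': 0.9980025905178198}
```

View pics/top0.png

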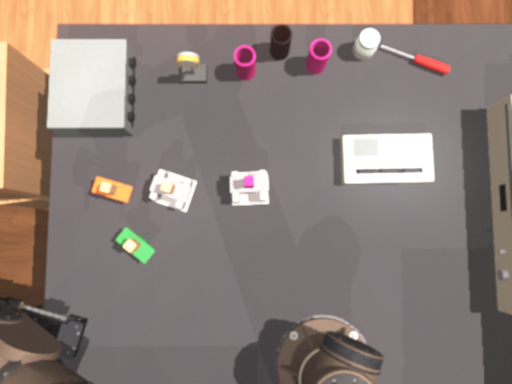

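View pics/side0.png

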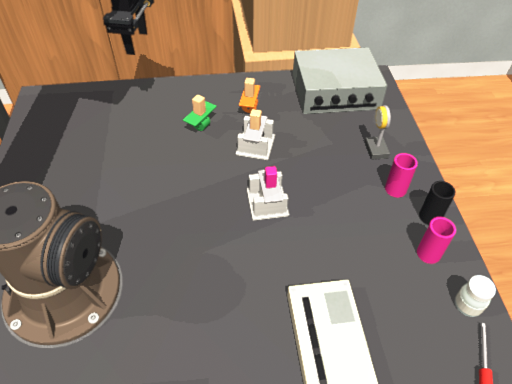

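The top view shows four roller-like items. (173,190) has a pale wooden grip in an aluminium stand, and it's the one that fits. (249,187) is the magenta lint roller, and (112,189) orange and (135,245) green are look-alikes lying free. The panel is at (388,158), with the strip along row 171. In the side view the roller is at (256,130). I'll confirm this in one crop.

```bash
python3 - <<'E'
from h import *
im,d,c=load('top0'); s,ds,cs=load('side0')
a=cv2.resize(im[155:225,130:215],None,fx=4.6,fy=4.6,interpolation=cv2.INTER_CUBIC)
b=cv2.resize(s[90:170,220:300],(400,400),interpolation=cv2.INTER_CUBIC)
H=max(len(a),400); o=np.zeros((H,a.shape[1]+400,3),np.uint8); o[:len(a),:a.shape[1]]=a;o[:400,a.shape[1]:]=b
cv2.imwrite('pics/crop1.png',o[:,:,::-1])
# grip in both views: wood colour
for nm,(I,D,C),(x0,x1,y0,y1) in(('top',load('top0'),(150,200,165,215)),('side',load('side0'),(235,280,100,165))):
    R=I[y0:y1,x0:x1].astype(int); m=((R[:,:,0]-R[:,:,2])>50).astype(np.uint8)
    n,l,st,ce=cv2.connectedComponentsWithStats(m)
    for i in range(1,n):
        if st[i,4]<15: continue
        v,u=np.nonzero(l==i);v+=y0;u+=x0
        P=deep(C,np.c_[u,v],D[v,u]); P=P[D[v,u]>0]
        print(nm,st[i],ce[i]+[x0,y0],'zmax',np.percentile(P[:,2],[5,50,95]).round(1)); T=P[P[:,2]>np.percentile(P[:,2],95)-6]; print(T.mean(0).round(1),len(T), 'plane',onplane(C,[ce[i]+[x0,y0]],120).round(1))
# stand heights in top
I,D,C=load('top0'); v,u=np.mgrid[165:215,145:202]; v=v.ravel();u=u.ravel()
P=deep(C,np.c_[u,v],D[v,u])
for lo,hi in((4,14),(56,78),(100,130)):
    k=(P[:,2]>lo)&(P[:,2]<hi); print(lo,hi,k.sum(),cv2.minAreaRect(P[k,:2].astype(np.float32)),np.median(P[k,2]).round(1))
# panel
v,u=np.mgrid[120:195,330:445]; v=v.ravel();u=u.ravel(); P=deep(C,np.c_[u,v],D[v,u]); k=(P[:,2]>34)&(P[:,2]<55)
print('panel',k.sum(),cv2.minAreaRect(P[k,:2].astype(np.float32)),np.median(P[k,2]))
g=I[v,u].astype(int).max(1); k2=k&(g<60); print('strip',k2.sum(),cv2.minAreaRect(P[k2,:2].astype(np.float32)),np.median(P[k2,2]))
E
```

```text
top [10 19 15 10 56] [168.875      189.17857143] zmax [ 80.6 107.7 121. ]
[453.9 403.7 117.9] 20 plane [[455.5 393.3 120. ]]
side [  3   0  24  30 386] [251.65803109 112.31606218] zmax [  4.9  58.4 119.3]
[464.9 398.4 118.1] 59 plane [[455.7 399.6 120. ]]
4 14 376 ((469.3894348144531, 406.18133544921875), (126.44017028808594, 156.7212677001953), 2.5834665298461914) 6.9
56 78 675 ((463.5050964355469, 402.7278747558594), (100.63341522216797, 79.55277252197266), 71.56446075439453) 67.7
100 130 119 ((462.46075439453125, 401.9063415527344), (26.489076614379883, 25.34320640563965), 71.55145263671875) 118.3
panel 4191 ((548.253662109375, -177.76849365234375), (130.7920379638672, 243.5101776123047), 0.9050730466842651) 38.99615899698483
strip 0 ((0.0, 0.0), (0.0, 0.0), 0.0) nan
  return _methods._mean(a, axis=axis, dtype=dtype,
  ret = ret.dtype.type(ret / rcount)
```

View pics/crop1.png

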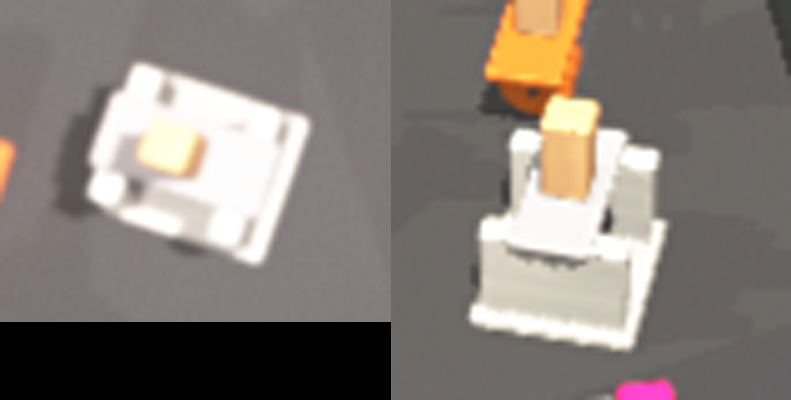

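The crop shows the wooden grip on a metal plate bridging the two stand walls, so that is the roller. Its height of about 118–120 mm matches, and so do the 26x26 grip and the 100x80 plate and wall outline, at 71.5°. Next I'll measure the strip line and work out the first move.

```bash
cat >> h.py <<'E'
def goal(x,y,z,yawdeg):
    s=env.state(); R=cv2.Rodrigues
    from scipy.spatial.transform import Rotation as Ro
    M=Ro.from_euler('xyz',s['tcp_rot']).as_matrix(); p=np.array([x,y,z])-s['eef_pos']
    yaw=np.degrees(s['tcp_rot'][2])
    print('t',s['t'],'pos',s['eef_pos'].round(1),'yaw',yaw.round(2),'F',s['ft_force'].round(1),'shift mm',(M.T@p).round(1),'turn',-((yawdeg-yaw+180)%360-180))
E
python3 - <<'E'
from h import *
for nm,(x0,x1,y0,y1) in(('top',(350,428,160,182)),('side',(296,330,292,383))):
    I,D,C=load(nm+'0'); R=I[y0:y1,x0:x1].astype(int); m=(R.max(2)<90).astype(np.uint8)
    n,l,st,ce=cv2.connectedComponentsWithStats(m); i=1+st[1:,4].argmax(); v,u=np.nonzero(l==i)
    P=onplane(C,np.c_[u+x0,v+y0],44.5)[:,:2].astype(np.float32); r=cv2.fitLine(P,cv2.DIST_L2,0,.01,.01).ravel()
    print(nm,st[i],'line',r,cv2.minAreaRect(P)); print('ends y',P[:,1].min(),P[:,1].max())
goal(462.5,402,320,161.55)
E
```

```text
Traceback (most recent call last):
ValueError: attempt to get argmax of an empty sequence
```

```bash
python3 - <<'E'
from h import *
for nm,(x0,x1,y0,y1) in(('top',(350,428,164,178)),('side',(302,328,296,383))):
    I,D,C=load(nm+'0'); R=I[y0:y1,x0:x1].max(2)
    t,m=cv2.threshold(R,0,1,cv2.THRESH_BINARY_INV|cv2.THRESH_OTSU)
    n,l,st,ce=cv2.connectedComponentsWithStats(m); i=1+st[1:,4].argmax(); v,u=np.nonzero(l==i)
    P=onplane(C,np.c_[u+x0,v+y0],44.5)[:,:2].astype(np.float32); r=cv2.fitLine(P,cv2.DIST_L2,0,.01,.01).ravel()
    print(nm,t,st[i],'line',r,cv2.minAreaRect(P)); print('ends y',P[:,1].min(),P[:,1].max())
goal(462.5,402,320,161.55)
E
```

```text
top 199.0 [  6   4  66   6 252] line [ 1.2184990e-02 -9.9992573e-01  5.1381451e+02 -1.7362811e+02] ((513.5177612304688, -176.46600341796875), (10.837239265441895, 174.03407287597656), 0.9212780594825745)
ends y -263.43176 -89.50249
side 160.0 [  0   1  25  86 622] line [ 1.8843565e-02 -9.9982244e-01  5.1531049e+02 -1.8314426e+02] ((515.314697265625, -178.76394653320312), (14.048188209533691, 172.90374755859375), 1.064347267150879)
ends y -265.0962 -92.39309
t 0.1 pos [166.6 602.4 404.2] yaw 164.54 F [ 0.1  0.5 -0.3] shift mm [-338.7 -114.2   84.3] turn 2.993543712618788
```

The strip runs through (514, −177.5), turned about 0.9°, and both views and the panel outline agree. Moving above the roller.

Request:
carry_out(
  series=[
    [-0.055,-0.019,0,0,1],
    [-0.115,-0.038,0,1,1],
    [-0.17,-0.057,0,2,1],
    [-0.225,-0.076,0.01,3,1],
    [-0.28,-0.095,0.02,3,1],
    [-0.339,-0.114,0.03,3,1],
    [-0.339,-0.114,0.05,3,1],
    [-0.339,-0.114,0.05,3,1],
    [-0.339,-0.114,0.05,3,1],
  ],
)

```text
t: 1.23
eef_pos: [462.5, 402.7, 355.3]
tcp_rot: [3.141, 0.0, 2.82]
ft_force: [-0.5, -0.1, -0.4]
opening: 0.996
grip_force: 0.0
```

```bash
python3 - <<'E'
from h import *
snap('side','s1'); goal(462.5,402,261,161.55)
E
python3 -c "
import cv2;a=cv2.imread('pics/s1.png')[20:220,160:360];cv2.imwrite('pics/s1c.png',cv2.resize(a,(600,600)))"
```

```text
t 1.275 pos [462.4 402.7 355.5] yaw 161.61 F [0.4 0.1 0.5] shift mm [-0.3 -0.8 94.5] turn 0.056393856884653815
```

View pics/s1c.png

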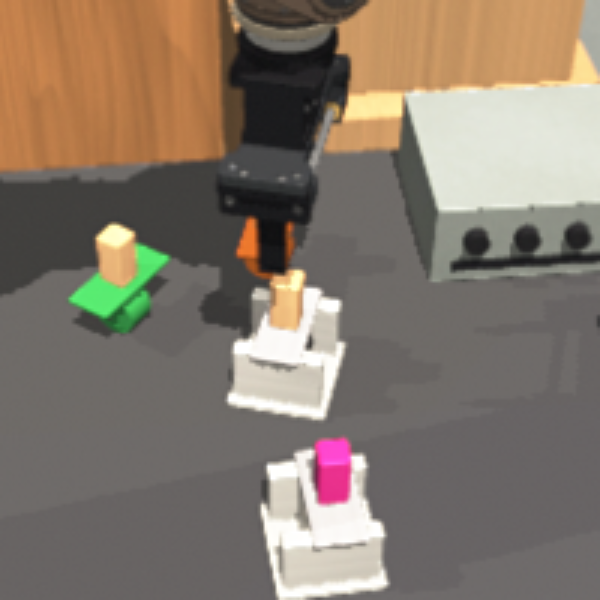

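The gripper sits over the wooden grip at about (288,290) in the crop, with its fingers in line with the plate. Descending and closing.

Request:
carry_out(
  series=[
    [0,-0.001,0.04,0,1],
    [0,-0.001,0.075,0,1],
    [0,-0.001,0.09,0,1],
    [0,-0.001,0.094,0,1],
    [0,-0.001,0.094,0,1],
    [0,-0.001,0.094,0,0],
    [0,-0.001,0.094,0,0],
    [0,-0.001,0.094,0,0],
    [0,-0.001,0.094,0,0],
    [0,-0.001,0.094,0,0],
    [0,-0.001,0.094,0,0],
    [0,-0.001,0.094,0,0],
    [0,-0.001,0.094,0,0],
  ],
)

```text
t: 2.9
eef_pos: [462.6, 401.3, 260.7]
tcp_rot: [3.141, 0.0, 2.819]
ft_force: [0.3, 0.8, 0.8]
opening: 0.271
grip_force: 30.0
```

Gripped 26 mm at 30 N. Lifting straight up.

Request:
carry_out(
  series=[
    [0,0,-0.015,0,0],
    [0,0,-0.035,0,0],
    [0,0,-0.07,0,0],
    [0,0,-0.11,0,0],
    [0,0,-0.13,0,0],
    [0,0,-0.13,0,0],
    [0,0,-0.13,0,0],
  ],
)

```text
t: 3.78
eef_pos: [462.4, 401.0, 390.0]
tcp_rot: [-3.14, -0.001, 2.819]
ft_force: [0.8, 0.7, -3.7]
opening: 0.271
grip_force: 30.0
```

```bash
python3 - <<'E'
from h import *
im,_=snap('side','s2'); cv2.imwrite('pics/s2c.png',cv2.resize(im[20:220,160:360],(600,600))[:,:,::-1])
for y in(-177.5,-80): 
    goal(514+0.0157*(-(y+177.5)),y,390,90.9)
E
```

```text
t 3.825 pos [462.4 401.1 389.7] yaw 161.54 F [ 0.2  0.6 -4.2] shift mm [-2.321e+02 -5.325e+02  2.000e-01] turn 70.64136065485386
t 3.825 pos [462.4 401.1 389.7] yaw 161.54 F [ 0.2  0.6 -4.2] shift mm [-1.998e+02 -4.405e+02  1.000e-01] turn 70.64136065485386
```

View pics/s2c.png

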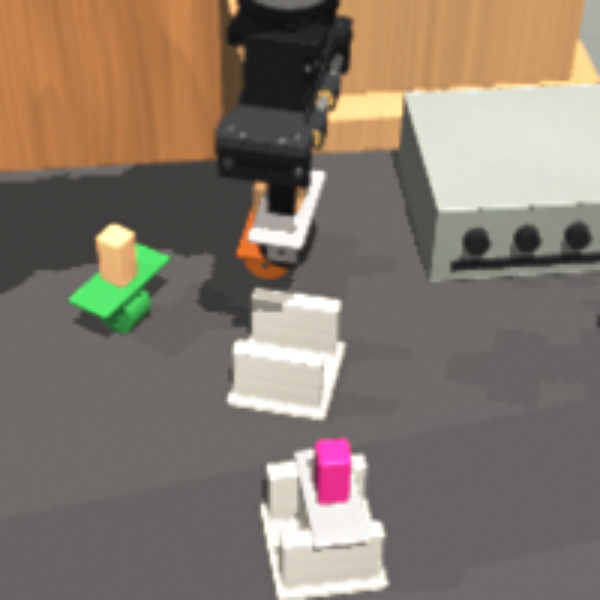

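The roller is held upright with the wheel clear, and the stand is empty. Carrying it above the start of the strip.

Request:
carry_out(
  series=[
    [-0.017,-0.038,0,5,0],
    [-0.034,-0.077,0,11,0],
    [-0.052,-0.115,0,18,0],
    [-0.069,-0.153,0,24,0],
    [-0.086,-0.191,0,30,0],
    [-0.103,-0.23,0,36,0],
    [-0.12,-0.268,0,42,0],
    [-0.138,-0.306,0,48,0],
    [-0.155,-0.345,0,54,0],
    [-0.172,-0.383,0,60,0],
    [-0.189,-0.421,0,66,0],
    [-0.206,-0.459,0,70.6,0],
    [-0.206,-0.459,0.03,70.6,0],
    [-0.206,-0.459,0.06,70.6,0],
    [-0.206,-0.459,0.06,70.6,0],
    [-0.206,-0.459,0.06,70.6,0],
  ],
)

```text
t: 5.82
eef_pos: [513.0, -99.4, 331.2]
tcp_rot: [3.141, -0.0, 1.587]
ft_force: [0.9, -0.3, -2.7]
opening: 0.268
grip_force: 30.0
```

```bash
python3 - <<'E'
from h import *
im,_=snap('side','s3'); im2,_=snap('top','t3')
o=np.hstack([cv2.resize(im[184:384,240:440],(400,400)),cv2.resize(im2[90:220,320:450],(400,400))]); cv2.imwrite('pics/s3c.png',o[:,:,::-1])
goal(512.8,-100,288,90.9); goal(515.3,-262,288,90.9)
E
```

```text
t 5.925 pos [512.9 -99.3 331.7] yaw 90.96 F [-0.3  1.  -3.4] shift mm [-0.7 -0.2 43.7] turn 0.057059978788061017
t 5.925 pos [512.9 -99.3 331.7] yaw 90.96 F [-0.3  1.  -3.4] shift mm [-162.7   -0.4   43.8] turn 0.057059978788061017
```

View pics/s3c.png

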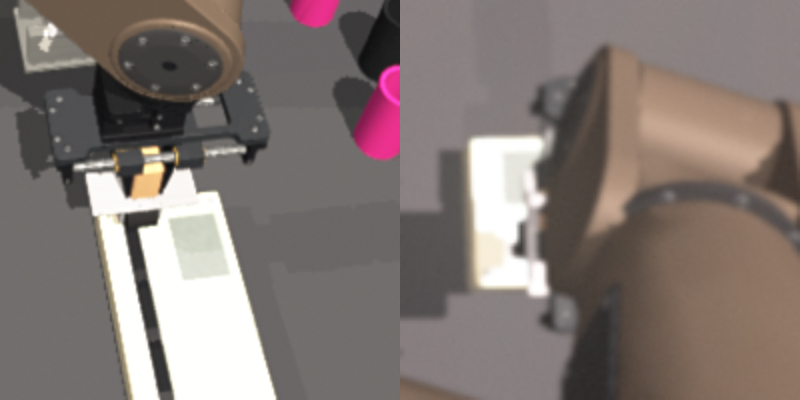

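The wheel is in line with the black strip: wheel at (142,215) and strip at (135,260) in the left crop. Lowering until contact.

Request:
carry_out(
  series=[
    [-0.001,0,0.025,0,0],
    [-0.001,0,0.037,0,0],
    [-0.001,0,0.041,0,0],
    [-0.001,0,0.043,0,0],
    [-0.001,0,0.044,0,0],
    [-0.001,0,0.044,0,0],
  ],
)

```text
t: 6.68
eef_pos: [512.6, -100.4, 287.4]
tcp_rot: [3.141, 0.0, 1.587]
ft_force: [-3.0, -0.4, 5.4]
opening: 0.274
grip_force: 30.0
```

Request:
carry_out(
  series=[
    [0,0,0.001,0,0],
    [0,0,0.002,0,0],
    [0,0,0.003,0,0],
    [0,0,0.003,0,0],
  ],
)

```text
t: 7.18
eef_pos: [512.5, -100.4, 286.7]
tcp_rot: [3.14, 0.001, 1.588]
ft_force: [-11.0, 1.1, 36.7]
opening: 0.271
grip_force: 30.0
```

Trim1 bottomed out at TCP 286.7, which matches a seated top of 41 mm. Easing the pressure slightly and rolling along.

Request:
carry_out(
  series=[
    [-0.005,0,-0.001,0,0],
    [-0.013,0,-0.001,0,0],
    [-0.021,0,-0.001,0,0],
    [-0.029,0,-0.001,0,0],
    [-0.037,0,-0.001,0,0],
    [-0.045,0,-0.001,0,0],
    [-0.053,0,-0.001,0,0],
    [-0.061,0,-0.001,0,0],
    [-0.069,0,-0.001,0,0],
    [-0.077,0,-0.001,0,0],
    [-0.077,0,-0.001,0,0],
  ],
)

```text
t: 8.55
eef_pos: [514.0, -178.1, 287.1]
tcp_rot: [3.139, 0.002, 1.587]
ft_force: [-8.3, -1.2, 24.1]
opening: 0.276
grip_force: 30.0
```

Request:
carry_out(
  series=[
    [-0.008,0,0,0,0],
    [-0.016,0,0,0,0],
    [-0.024,0,0,0,0],
    [-0.032,0,0,0,0],
    [-0.04,0,0,0,0],
    [-0.048,0,0,0,0],
    [-0.056,0,0,0,0],
    [-0.064,0,0,0,0],
    [-0.072,0,0,0,0],
    [-0.078,0,0,0,0],
    [-0.078,0,0,0,0],
  ],
)

```text
t: 9.93
eef_pos: [515.4, -256.2, 287.0]
tcp_rot: [3.139, 0.003, 1.587]
ft_force: [-6.0, -1.7, 19.2]
opening: 0.275
grip_force: 30.0
```

All heights are consistent with the strip being seated. Making one firmer return pass.

Request:
carry_out(
  series=[
    [0.01,0,0.0005,0,0],
    [0.02,0,0.0005,0,0],
    [0.03,0,0.0005,0,0],
    [0.04,0,0.0005,0,0],
    [0.05,0,0.0005,0,0],
    [0.06,0,0.0005,0,0],
    [0.07,0,0.0005,0,0],
    [0.08,0,0.0005,0,0],
    [0.09,0,0.0005,0,0],
    [0.1,0,0.0005,0,0],
    [0.11,0,0.0005,0,0],
    [0.12,0,0.0005,0,0],
    [0.13,0,0.0005,0,0],
    [0.14,0,0.0005,0,0],
    [0.15,0,0.0005,0,0],
    [0.15,0,0.0005,0,0],
  ],
)

```text
t: 11.92
eef_pos: [513.0, -105.0, 287.0]
tcp_rot: [3.138, 0.001, 1.588]
ft_force: [-8.3, 1.6, 29.0]
opening: 0.273
grip_force: 30.0
```

Request:
carry_out(
  series=[
    [0,0,-0.01,0,0],
    [0,0,-0.04,0,0],
    [0,0,-0.08,0,0],
    [0,0,-0.105,0,0],
    [0,0,-0.105,0,0],
    [0,0,-0.105,0,0],
  ],
)

```text
t: 12.68
eef_pos: [512.6, -105.3, 388.2]
tcp_rot: [-3.14, -0.001, 1.587]
ft_force: [-0.8, 0.2, -3.7]
opening: 0.267
grip_force: 30.0
```

```bash
python3 - <<'E'
from h import *
goal(462.6,401.1,390,161.5)
E
```

```text
t 12.675 pos [ 512.6 -105.3  388.2] yaw 90.94 F [-0.8  0.2 -3.7] shift mm [507.2 -41.7  -1.5] turn -70.56137902732547
```

Request:
carry_out(
  series=[
    [0.039,-0.003,0,-6,0],
    [0.078,-0.006,0,-12,0],
    [0.117,-0.01,0,-18,0],
    [0.156,-0.013,0,-24,0],
    [0.195,-0.016,0,-30,0],
    [0.234,-0.019,0,-36,0],
    [0.273,-0.022,0,-42,0],
    [0.312,-0.026,0,-48,0],
    [0.351,-0.029,0,-54,0],
    [0.39,-0.032,0,-60,0],
    [0.429,-0.035,0,-66,0],
    [0.468,-0.039,0,-70.6,0],
    [0.507,-0.042,0,-70.6,0],
    [0.507,-0.042,0,-70.6,0],
    [0.507,-0.042,0,-70.6,0],
  ],
)

```text
t: 14.55
eef_pos: [462.4, 400.6, 387.8]
tcp_rot: [-3.14, -0.001, 2.82]
ft_force: [-0.0, -0.1, -3.3]
opening: 0.274
grip_force: 30.0
```

```bash
python3 - <<'E'
from h import *
im,_=snap('side','s4'); im2,_=snap('top','t4')
o=np.hstack([cv2.resize(im[20:220,160:360],(400,400)),cv2.resize(im[284:384,270:370],(400,400))]); cv2.imwrite('pics/s4c.png',o[:,:,::-1])
goal(462.5,401.2,261,161.5)
I,D,C=load('t4'); I0,D0,_=load('top0'); x0,x1,y0,y1=350,428,164,178
for tag in('top0','t4'):
    I,D,C=load(tag)
    _,m=cv2.threshold(I[y0:y1,x0:x1].max(2),0,1,cv2.THRESH_BINARY_INV|cv2.THRESH_OTSU); v,u=np.nonzero(m); v+=y0;u+=x0
    P=deep(C,np.c_[u,v],D[v,u]); print(tag,[np.median(P[abs(P[:,1]-c)<22,2]).round(1) for c in(-117,-177,-237)])
E
```

```text
t 14.65 pos [462.7 400.1 388.6] yaw 161.5 F [ 0.4 -0.1 -4.1] shift mm [  0.4   1.1 127.6] turn -0.0027525564828749793
top0 [np.float64(43.3), np.float64(44.6), np.float64(44.8)]
t4 [np.float64(39.4), np.float64(39.8), np.float64(39.8)]
```

View pics/s4c.png

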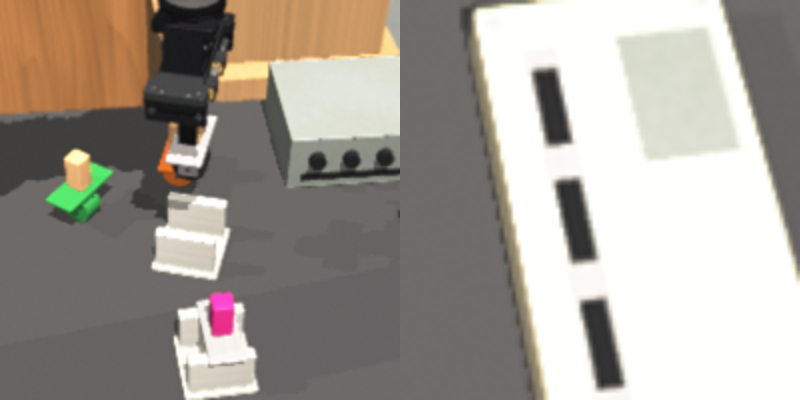

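All three lengths now sit flush: depth dropped from about 44 to 39.5 mm on each, and the sloped ends have sunk below the panel surface. The roller hangs upright over its empty stand, so I'll lower it in.

Request:
carry_out(
  series=[
    [0,0.001,0.04,0,0],
    [0,0.001,0.08,0,0],
    [0,0.001,0.105,0,0],
    [0,0.001,0.117,0,0],
    [0,0.001,0.123,0,0],
    [0,0.001,0.126,0,0],
    [0,0.001,0.1275,0,0],
    [0,0.001,0.1275,0,0],
  ],
)

```text
t: 15.65
eef_pos: [462.8, 401.9, 262.2]
tcp_rot: [3.141, 0.0, 2.82]
ft_force: [0.4, 0.0, -3.7]
opening: 0.271
grip_force: 30.0
```

Request:
carry_out(
  series=[
    [0,-0.0005,0.001,0,0],
    [0,-0.0005,0.0015,0,0],
    [0,-0.0005,0.0015,0,0],
    [0,-0.0005,0.0015,0,1],
    [0,-0.0005,0.0015,0,1],
    [0,-0.0005,0.0015,0,1],
    [0,-0.0005,0.0015,0,1],
    [0,-0.0005,0.0015,0,1],
    [0,-0.0005,0.0015,0,1],
    [0,-0.0005,-0.02,0,1],
    [0,-0.0005,-0.06,0,1],
    [0,-0.0005,-0.11,0,1],
    [0,-0.0005,-0.16,0,1],
    [0,-0.0005,-0.16,0,1],
    [0,-0.0005,-0.16,0,1],
  ],
)

```text
t: 17.52
eef_pos: [462.3, 401.1, 420.7]
tcp_rot: [-3.14, -0.001, 2.819]
ft_force: [-0.5, 0.9, 0.1]
opening: 1.0
grip_force: 0.0
```

```bash
python3 - <<'E'
from h import *
im,_=snap('side','s5'); cv2.imwrite('pics/s5c.png',cv2.resize(im[20:220,160:360],(600,600))[:,:,::-1])
I,D,C=load('s5');R=I[100:165,235:280].astype(int); v,u=np.nonzero((R[:,:,0]-R[:,:,2])>50); v+=100;u+=235
P=deep(C,np.c_[u,v],D[v,u]);P=P[(P[:,2]>60)&(P[:,2]<130)]; T=P[P[:,2]>P[:,2].max()-8]; print(P[:,2].max(),T.mean(0))
goal(462,402,400,161)
E
```

```text
123.13896581195581 [464.20413015 399.42946751 118.09353098]
t 17.575 pos [462.5 401.1 420.2] yaw 161.54 F [ 0.3 -0.3  0. ] shift mm [ 0.7  0.7 20.2] turn 0.5363648778090351
```

View pics/s5c.png

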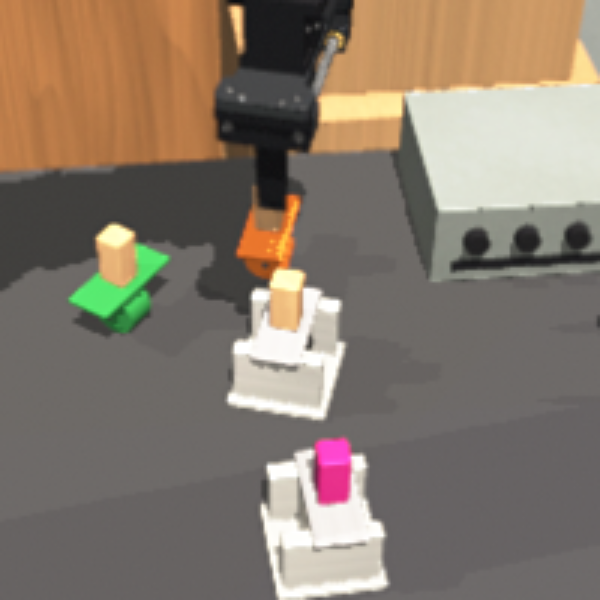

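The roller hangs upright in its stand at crop (288,300), where it started. The arm is clear, with 0 N on the wrist, and the lint roller hasn't moved. Handing in.

```bash
python3 -c "
from cell import env
print(env.job_done())"
```

```text
the job is handed in; nothing more can be done
None
```

All three trim lengths are rolled flush with the panel, the roller hangs upright in its own stand with the gripper clear, and the job is handed in; the simulator returned no verdict.

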